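# Slide a new brake pad under its drag spring

### The job

Fit the new brake pad into the opened red caliper using fingertips only: press it firmly down on its spring-loaded bed, behind the rib, and keep it down while you slide it under the bridge and the drag spring until it is fully home against the end stop. Then let go and move clear. Do not pick the pad up, and leave the other things on the bench where they are.

Things in the scene. Friction and masses are not known exactly. Their poses are not given: they have to be found in the camera images.
- caliper: opened red brake caliper, fixed on a dark plate 270 x 110 x 12 mm. Origin on the bench; x = direction the pad slides in (away from the robot), z up. Red rails along x, inner faces y = +-26.5 mm, 12 wide, tops z = 34; between them the sprung bed, x = -140 to 88 mm, top z = 30 up, 19 fully down. Round bosses 38 mm wide at x = 78, y = +-47, tops z = 47 mm
- brake_pad: new pad in the channel, 120 (x) x 50 x 12 mm, 0.2 kg: dark 7 mm lining below, brass-coloured 5 mm plate on top. Origin: centre of underside; x to its nose, along the caliper's x. Aluminium rib across its top, x = -18 to -12 mm, 5 mm high. Rests on the raised bed, nose short of the bridge, top at z = 42 mm of the caliper. Fully home: origin at x = 30 mm of the caliper, nose on the end stop
- press_spot (a point): top of the pad's flat tail on its centre line, 37 mm behind the pad's origin (x = -37, z = 12 mm of the pad), 19 mm behind the rear face of the rib; the tail is flat and free from x = -60 to -18 mm; moves with the pad. The rib can be pushed against while pressing
- end_stop (a point): centre of the end stop's face, at x = 90, z = 34 mm of the caliper: the pad's nose must come to this face. The stop is a red block 77 mm wide, top at z = 48 mm
- bridge_entry (a point): middle of the lower edge of the red bridge on the side where the pad enters, x = 30, z = 35.5 mm of the caliper. The bridge bar spans the channel from x = 30 to 44 mm, underside z = 35.5, top z = 51 mm. A pad on the raised bed butts against it; pressed down more than 6.5 mm it passes under. With the pad home, the rib stays 12 mm short of the bridge
- lift_bed (a joint): how far the sprung bed is pressed down: 0 = up (start), 0.011 m = bottom stop. With the pad on it it begins to sink at about 4 N, needs about 7 N for 4 mm, 10 N for 7 mm and 13 N for 11 mm. It springs back when released; a pad under the bridge then rises up to 4.5 mm, against the bridge
- drag_spring (a joint): lift of the steel leaf spring (34 mm wide, 37 long) that hangs from the far side of the bridge and slopes down along +x, its free end about 28 mm above the bench: 0 = free (start); a pad sliding in under the bridge lifts it by itself, to 0.1 to 0.3 rad. It presses on the pad with some 4 to 9 N and drags on it; the sliding faces are greased
- worn_pad: old rusty-brown brake pad lying on the bench beside the caliper, 105 x 48 x 8 mm, origin at the centre of its underside; leave alone
- screwdriver: red-handled screwdriver 200 mm long lying on the bench beside the caliper along its own x; leave alone
- spray_can: spray can, 60 mm across and 190 mm high, standing near the far end of the caliper, origin at the centre of its base; leave alone
- grease_jar: small jar, 52 mm across and 55 mm high, standing near the far end of the caliper, origin at the centre of its base; leave alone
There are look-alikes about, which are no part of the job. What is meant by the brake_pad is not purple, and is the larger of those in its own colour.

How it is judged:
By the outcome, as a careful person would: the job done as asked, in the order asked, and still so for the second after the job is handed in, with the robot touching nothing.
It also fails if it takes over 35 s, if anything falls off the work surface, if the arm or the gripper's body presses on something with over 40 N, if the wrist force passes 120 N, or if a joint passes its speed limit or range.

### The arm

A 7-joint arm with a two-finger parallel gripper is mounted at the origin on the work surface. World frame = base frame: x ahead of the robot, y to its left, z up, the work surface at z = 0. Lengths are in m, angles in degrees, forces in N, time in s.
With the tool pointing down it reaches from about 0.425 to 0.875 m from the base axis. Payload 4.7 kg.
Tool frame: the origin (TCP) lies at the very end of the fingers, on their centre line; the grasp point (between the pads) lies 19 mm behind it (env.grasp_offset is the distance from the TCP to the grasp point, in m); z points along the fingers, y is the line along which they close (so a half turn about z gives the same grasp; the last joint's range is limited). The gripper opens to 87 mm and grips with 3 to 60 N. Pads are 19 mm wide; open, the fingers measure 117 mm over their backs; the gripper's body (75 mm by 190 mm) begins 51 mm behind the grasp point.
Start: joints at [69.964, 18.392, -4.016, 83.108, 1.295, 78.541, -3.26], TCP at [0.231, -0.607, 0.223] pointing down, gripper open.
Joint ranges: [-163.93, 163.93], [-17.29, 119.83], [-79.2, 71.16], [3.27, 140.29], [-89.18, 269.18], [5.43, 117.66], [-154.24, 154.24]. Speed limits (degrees/s): [147.25, 147.25, 180, 180, 180, 180, 180].

### API

Orientations are given as [roll, pitch, yaw] about the fixed x, y, z axes, in that order (R = Rz(yaw) Ry(pitch) Rx(roll)).
In Python, from cell import env gives the robot as it stands. The module is installed in compiled form; this text tells all that it offers.
- The arm moves only by the tool drive_tool, never from a script. Its argument "moves" is one flat list of numbers, 5 for each row, row after row: the shift along the tool's x, y, z in units of 40 mm (1.0 is 40 mm), then the turn about the tool's z in units of 10 degrees (1.0 is 10 degrees), then the finger opening in mm, from 0 to 87. A call has 1 to 5 rows; each row is the pose to reach, as a shift and turn from the pose commanded when the call began, along the tool's axes at that moment; what a row does not reach only later rows make up. A row lasts 1/8 s, in which the tool goes at most 62.5 mm and 10.7 degrees, less where a joint would pass 70% of its speed; a pose out of reach is approached as far as the arm can. A call with a gripper value outside its range is refused whole. The fingers move at their own pace and stop on an object; "squeeze" is the grip in N (left out, the last holds). Time passes only in rows, so rows that repeat a pose let the fingers close. It gives the time, the measured TCP pose, the force, the opening and the grip force at its end, in the units of the state.
- env.get_obs(): the state, without advancing time (a new reading comes with each control period).
- env.read_camera(name): name is "scene" or "top" or "wrist"; returns (picture, depth): 384x512x3 uint8, red, green, blue; 384x512 float32, m along the optical axis (not along the pixel's ray), 0 where there is no reading.
- env.camera_model(name): a dict with "K" (3x3 intrinsics, pixels), "rvec" (rotation vector, rad) and "tvec" (3), from world to camera coordinates, as OpenCV has them; the wrist camera has in their place "tool_from_camera" (4x4, takes a point from camera to tool coordinates, whose origin is the TCP and whose axes are the flange's). Camera axes: x right, y down, z forward; pixel columns grow to the right and rows downward; lengths in m; the calibration is good to about 2 mm. The wrist camera is an equidistant fisheye: a pixel r from the principal point sees the ray r / f radians off the axis. A picture is of the moment at which its call begins: read the wrist's pose just before it. camera_model takes no time and is no camera call.
- env.sign_off(): hands the job in; it is judged then, once.
The state is a dict: "time_s": time; "qpos": joint angles; "joint_velocities": joint speeds; "effort": joint torques, N m; "tool_pos": TCP position; "tool_rot": TCP orientation; "force": force on the tool from outside, world axes, zero at the start; "wrist_torque": the same for the moment, N m; "grip_width": finger opening in m; "grasp_force": force on a finger pad.
Only numpy, scipy, OpenCV 4.12 (cv2) and the standard library are available. Lean on these libraries where they do the work, as an engineer would, in place of code of your own. Each camera call takes 0.05 s, during which the arm holds its last target. There are 200 camera calls.

## Working session

There is one attempt and no reset: what is moved stays moved. The work goes in short steps, Python scripts to look and compute and a tool call to move; the robot and the scene stay as the last step left them, time stands still between calls to the robot, and variables do not carry over. Pictures are saved under pics/ and viewed, at most 10 in all, crops included, and the job is handed in when it is done.

Besides the shell and the picture viewer there is one more tool, called after "Request:" as name(argument=value, ...), one argument or row to a line, values as JSON. drive_tool: Moves the arm, as the interface text tells. Its arguments: {"type":"object","properties":{"moves":{"type":"array","items":{"type":"number"}},"squeeze":{"type":"number"}},"required":["moves"]}

```bash
mkdir -p pics
cat > h.py <<'E'
import numpy as np, cv2
from cell import env
from scipy.spatial.transform import Rotation as R
def save(im,n): cv2.imwrite('pics/'+n,im[:,:,::-1])
def world(name,d,u,v):
    m=env.camera_model(name);K=np.array(m['K']);Rm=cv2.Rodrigues(np.array(m['rvec'],float))[0]
    z=d[v,u]; c=np.array([(u-K[0,2])/K[0,0]*z,(v-K[1,2])/K[1,1]*z,z])
    return Rm.T@(c-np.array(m['tvec']).ravel())
E
python3 - <<'E'
from h import *
for n in('scene','top'):
    im,d=env.read_camera(n);save(im,n+'.png');np.save(n+'.npy',d);np.save(n+'i.npy',im)
print(env.get_obs())
E
```

```text
{'time_s': 0.1, 'qpos': array([69.96591323, 18.43471975, -4.01533611, 83.16828375,  1.29606587,
       78.541575  , -3.26219137]), 'joint_velocities': array([-0.07799855, -0.03903924, -0.07982263, -0.14957887,  0.04454288,
        0.00396999, -0.02556879]), 'effort': array([ 3.62152678e-04, -4.92571843e+01, -4.05646591e-01, -3.13397813e+01,
       -6.43079868e-02,  3.95189342e-02,  1.02325166e-04]), 'tool_pos': array([ 0.23103068, -0.60701863,  0.22156867]), 'tool_rot': array([-1.79900714e+02,  6.63122897e-03,  2.08415312e+01]), 'force': array([ 0.21193103, -0.85934548, -0.30721756]), 'wrist_torque': array([0.02662555, 0.01564243, 0.01578895]), 'grasp_force': 0.0, 'grip_width': 0.08683443801608137}
```

View pics/top.png

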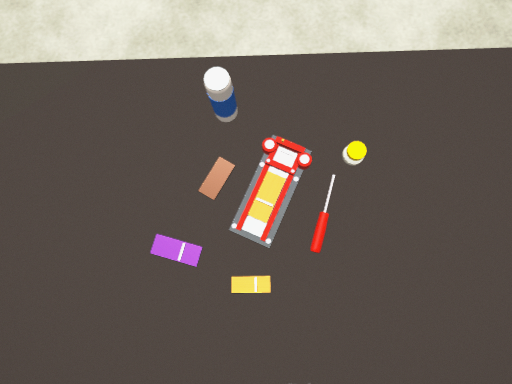

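View pics/scene.png

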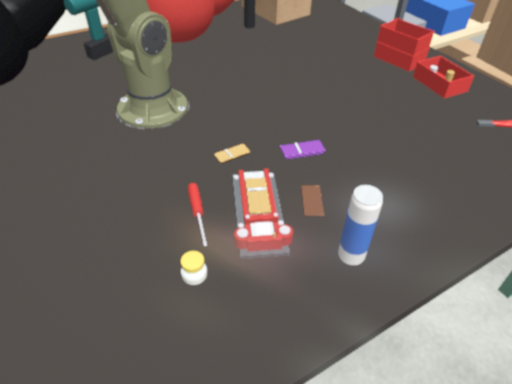

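Candidates in the top view are the brass pad in the channel (267,195), a smaller yellow pad (250,285) and a purple pad (176,250). The worn brown one is at (217,178). By the description it is the one in the red caliper's channel. I'll check that in a close crop.

Run:
```python
from h import *
im=np.load('topi.npy')
c=cv2.resize(im[125:255,215:335],None,fx=4.6,fy=4.6,interpolation=cv2.INTER_CUBIC);save(c,'crop.png')
d=np.load('top.npy');print(env.camera_model('top')['K'])
# masks: brass pixels in the channel, with their world height
h=cv2.cvtColor(im,cv2.COLOR_RGB2HSV)
m=(h[...,0]>18)&(h[...,0]<32)&(h[...,1]>140)&(h[...,2]>120)
for n,(a,b,e,f) in {'pad':(160,230,235,300),'small':(270,300,225,280)}.items():
    vs,us=np.nonzero(m[a:b,e:f]);P=np.array([world('top',d,u+e,v+a) for v,u in zip(vs,us)])
    P=P[P[:,2]>-.05];r=cv2.minAreaRect(P[:,:2].astype(np.float32)*1000);print(n,len(P),np.median(P,0),r)
# dark plate: pixels by height ~12mm and rail
for u,v in[(281,186),(267,195),(255,226),(300,150),(285,158),(240,205)]:print(u,v,world('top',d,u,v))
```

```text
[[369.52258746   0.         261.18419009]
 [  0.         369.52258746 186.36753136]
 [  0.           0.           1.        ]]
pad 873 [0.55101421 0.05688101 0.04140208] ((512.5260620117188, 66.5400390625), (68.70905303955078, 202.686767578125), 76.25735473632812)
small 597 [0.33900357 0.10334184 0.00851856] ((362.5807189941406, 102.82717895507812), (86.08963012695312, 95.5019760131836), 0.372146338224411)
281 186 [0.57206204 0.02187242 0.04308646]
267 195 [0.55086651 0.05656698 0.04212153]
255 226 [0.47740607 0.08765949 0.0292059 ]
300 150 [ 0.65972496 -0.02751113  0.04993672]
285 158 [0.64522744 0.0091063  0.03190044]
240 205 [0.53238922 0.12494241 0.01023374]
```

View pics/crop.png

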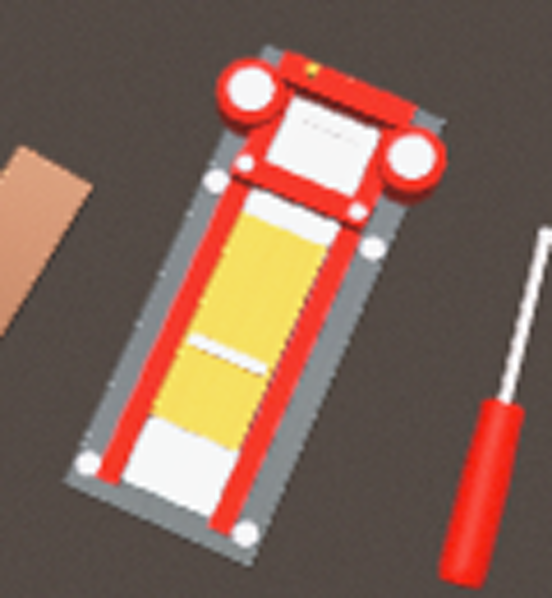

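The crop confirms it: the brass pad sits in the channel with corners at crop (245,212), (340,242), (237,450) and (152,415). The rib runs (188,338)-(268,370), the boss tops are at (250,90) and (412,157), and the nose is short of the bridge bar.

```bash
cat >> h.py <<'E'
def onplane(name,u,v,z):
    m=env.camera_model(name);K=np.array(m['K']);Rm=cv2.Rodrigues(np.array(m['rvec'],float))[0]
    C=-Rm.T@np.array(m['tvec']).ravel();r=Rm.T@np.linalg.solve(K,[u,v,1]);return C+r*(z-C[2])/r[2]
E
python3 - <<'E'
from h import *
f=lambda x,y,z:onplane('top',215+(x+.5)/4.6-.5,125+(y+.5)/4.6-.5,z)
P=dict(nl=f(245,212,.042),nr=f(340,242,.042),tr=f(237,450,.042),tl=f(152,415,.042),ribL=f(188,338,.047),ribR=f(268,370,.047),bl=f(250,90,.047),br=f(412,157,.047),
 c1=f(65,480,.012),c2=f(250,566,.012),c3=f(445,122,.012),c4=f(268,45,.012))
for k,p in P.items():print(k,p.round(4))
ax=P['nl']+P['nr']-P['tl']-P['tr'];print('len',np.linalg.norm(ax)/2,'yaw',np.degrees(np.arctan2(ax[1],ax[0])))
b=P['bl']-P['br'];print('boss',np.linalg.norm(b),'yaw',np.degrees(np.arctan2(-b[0],b[1])))
a=P['c3']+P['c4']-P['c1']-P['c2'];print('plate',np.linalg.norm(a)/2,'yaw',np.degrees(np.arctan2(a[1],a[0])))
pc=(P['nl']+P['nr']+P['tl']+P['tr'])/4;cc=(P['c1']+P['c2']+P['c3']+P['c4'])/4
bc=(P['bl']+P['br'])/2
print('padc',pc,'platec',cc,'bossc',bc)
y=np.radians(-24.5);e=np.array([np.cos(y),np.sin(y)]);n=np.array([-e[1],e[0]])
for k,p in P.items():print(k,((p[:2]-bc[:2])@e*1000+78).round(1),((p[:2]-bc[:2])@n*1000).round(1))
E
```

```text
nl [0.6114 0.0529 0.042 ]
nr [0.5937 0.0027 0.042 ]
tr [0.4843 0.0603 0.042 ]
tl [0.5037 0.1044 0.042 ]
ribL [0.5432 0.0846 0.047 ]
ribR [0.5252 0.0431 0.047 ]
bl [0.6777 0.0485 0.047 ]
br [ 0.638  -0.0371  0.047 ]
c1 [0.473  0.1535 0.012 ]
c2 [0.4251 0.0551 0.012 ]
c3 [ 0.6669 -0.0601  0.012 ]
c4 [0.7146 0.0373 0.012 ]
len 0.12153750657427982 yaw -26.692270050429297
boss 0.09432097251149389 yaw -24.878266544189408
plate 0.26791728109173213 yaw -25.577960192154787
padc [0.54827162 0.05508851 0.042     ] platec [0.56987862 0.04642883 0.012     ] bossc [0.6578669  0.00568094 0.047     ]
nl 16.2 23.7
nr 20.8 -29.3
tr -102.6 -22.2
tl -103.3 25.9
ribL -59.0 24.3
ribR -58.2 -21.0
bl 78.3 47.2
br 77.7 -47.2
c1 -151.5 57.8
c2 -154.3 -51.6
c3 113.5 -56.1
c4 116.5 52.3
```

Request:
drive_tool(
  moves=[1.4, -0.8, 0, -1, 0, 2.8, -1.6, 0, -2, 0, 4.2, -2.4, 0, -3, 0, 5.6, -3.2, 0, -4, 0, 7.0, -4.0, 0, -5, 0],
)

```text
time_s: 0.72
tool_pos: [0.4305, -0.3642, 0.2223]
tool_rot: [-180.0, 0.0, 71.2]
force: [1.1, -1.0, -0.4]
grip_width: 0.0448
grasp_force: 0.0
```

```bash
cat >> h.py <<'E'
YAW=np.radians(-25.4);BC=np.array([.6579,.0057])  # caliper yaw, point at caliper x=78
ex=np.array([np.cos(YAW),np.sin(YAW)]);ey=np.array([-ex[1],ex[0]])
def cal(p): q=np.asarray(p)[:2]-BC; return np.array([q@ex*1000+78,q@ey*1000])
def uncal(x,y): return BC+ex*(x-78)/1000+ey*y/1000
def rel(target,yaw):
    o=env.get_obs();t=np.radians(o['tool_rot'][2]);d=np.array(target)-o['tool_pos']
    xt=np.array([np.cos(t),np.sin(t),0]);yt=np.array([np.sin(t),-np.cos(t),0])
    dy=(yaw-o['tool_rot'][2]+180)%360-180
    print('t',round(o['time_s'],2),'pos',o['tool_pos'].round(4),'rot',o['tool_rot'].round(2),'cal',cal(o['tool_pos']).round(1),'F',o['force'].round(1))
    print('units',(d@xt/.04).round(3),(d@yt/.04).round(3),(-d[2]/.04).round(3),'turn',round(-dy/10,3))
E
python3 - <<'E'
from h import *
for n,u,v in(('can',226,114),('jar',353,156)):print(n,cal(onplane('top',u,v,0)),onplane('top',u,v,0))
p=uncal(-42-37,0);print(p);rel([*p,.12],154.6)
print(env.get_obs()['qpos'])
E
```

```text
can [121.09148217 191.36132527] [0.77890765 0.16007999 0.        ]
jar [ 149.38013074 -158.90263909] [ 0.65422127 -0.16845981  0.        ]
[0.51607636 0.07304282]
t 0.72 pos [ 0.4305 -0.3642  0.2223] rot [-1.7999e+02  1.0000e-02  7.1170e+01] cal [  31.3 -431.7] F [ 1.1 -1.  -0.4]
units 11.037 -1.504 2.557 turn -8.343
[ 55.64138698   8.98775615 -20.12104577  95.09776742   3.18154758
  76.48408376  16.17068313]
```

Request:
drive_tool(
  moves=[1.4, -0.1, 0, -1, 0, 2.8, -0.3, 0, -2, 0, 4.2, -0.5, 0, -3, 0, 5.6, -0.7, 0, -4, 0, 7.0, -0.9, 0, -5, 0],
)

```text
time_s: 1.35
tool_pos: [0.4874, -0.0879, 0.2223]
tool_rot: [-180.0, 0.0, 121.2]
force: [0.4, 0.3, -0.8]
grip_width: 0.0016
grasp_force: 0.0
```

Run:
```python
from h import *
rel([*uncal(-79,0),.12],154.6)
```

```text
t 1.35 pos [ 0.4874 -0.0879  0.2223] rot [-1.7998e+02  2.0000e-02  1.2116e+02] cal [ -35.9 -157.7] F [ 0.4  0.3 -0.8]
units 3.072 2.697 2.558 turn -3.344
```

Request:
drive_tool(
  moves=[1, 0.9, 0.7, -1, 0, 2, 1.8, 1.4, -2, 0, 3.07, 2.7, 2.0, -3, 0, 3.07, 2.7, 2.56, -3.34, 0, 3.07, 2.7, 2.56, -3.34, 0],
)

```text
time_s: 1.98
tool_pos: [0.5155, 0.0713, 0.1183]
tool_rot: [-179.9, -0.2, 154.3]
force: [-0.1, 0.3, 0.0]
grip_width: 0.0004
grasp_force: 0.0
```

Run:
```python
from h import *
o=env.get_obs();im,d=env.read_camera('wrist');save(cv2.resize(im,None,fx=1.5,fy=1.5),'w1.png');np.save('w1.npy',d)
print({k:np.round(v,4) for k,v in env.camera_model('wrist').items() if k!='name'})
rel([*uncal(-79,0),.05],154.6);print(o['qpos'].round(1))
```

```text
{'K': array([[297.3186,   0.    , 256.2953],
       [  0.    , 297.3186, 198.1188],
       [  0.    ,   0.    ,   1.    ]]), 'tool_from_camera': array([[ 2.000e-04, -9.694e-01, -2.455e-01,  6.510e-02],
       [ 1.000e+00,  5.000e-04, -1.300e-03, -5.000e-04],
       [ 1.400e-03, -2.455e-01,  9.694e-01, -1.628e-01],
       [ 0.000e+00,  0.000e+00,  0.000e+00,  1.000e+00]])}
t 2.02 pos [0.5166 0.0706 0.1195] rot [-1.7994e+02 -1.0000e-01  1.5416e+02] cal [-77.5  -2. ] F [-0.2 -0.3 -0.4]
units 0.039 0.05 1.738 turn -0.044
[ 30.7  11.7 -45.3 107.3   9.1  65.   46.3]
```

View pics/w1.png

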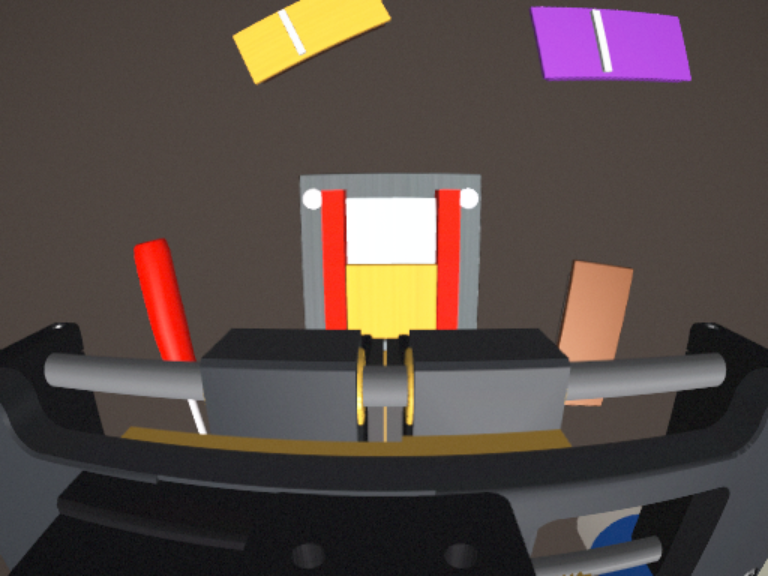

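The wrist view shows the closed fingers over the tail, with the pad's tail edge at row 264, columns 346-437. The rails' inner edges run 345-437 and their rear ends are at row 190. Now I'll turn these into caliper coordinates.

```bash
cat >> h.py <<'E'
def wpt(o,u,v,z):
    m=env.camera_model('wrist');K=np.array(m['K']);T=np.array(m['tool_from_camera'])
    dx,dy=u-K[0,2],v-K[1,2];r=np.hypot(dx,dy);th=r/K[0,0];c=np.array([dx/r*np.sin(th),dy/r*np.sin(th),np.cos(th)])
    Rt=R.from_euler('xyz',o['tool_rot'],degrees=True).as_matrix();C=Rt@T[:3,3]+o['tool_pos'];w=Rt@T[:3,:3]@c
    return C+w*(z-C[2])/w[2]
E
python3 - <<'E'
from h import *
o=env.get_obs()
for n,u,v,z in[('tailR?',346,264,.042),('tailL?',437,264,.042),('railendA',345,190,.034),('railendB',437,190,.034),('railA near',346,325,.034),('railB near',437,325,.034),('plateA',301,175,.012),('plateB',480,175,.012)]:
    p=wpt(o,(u-.5)/1.5,(v-.5)/1.5,z);print(n,p.round(4),cal(p).round(1))
E
```

```text
tailR? [0.4859 0.0608 0.042 ] [-101.  -24.]
tailL? [0.5076 0.1058 0.042 ] [-100.7   25.9]
railendA [0.4492 0.0777 0.034 ] [-141.4  -24.5]
railendB [0.4713 0.1236 0.034 ] [-141.1   26.5]
railA near [0.519  0.0431 0.034 ] [-63.5 -25.8]
railB near [0.5423 0.0911 0.034 ] [-63.1  27.6]
plateA [0.4279 0.056  0.012 ] [-151.4  -53.3]
plateB [0.475  0.1539 0.012 ] [-150.8   55.4]
```

Request:
drive_tool(
  moves=[0, 0.07, 0.9, -0.04, 0, 0, 0.07, 1.6, -0.04, 0, 0, 0.07, 1.8, -0.04, 0, 0, 0.07, 1.8, -0.04, 0],
)

```text
time_s: 2.52
tool_pos: [0.5191, 0.073, 0.0489]
tool_rot: [180.0, 0.0, 154.5]
force: [0.6, 0.2, 0.1]
grip_width: 0.0006
grasp_force: 0.0
```

Run:
```python
from h import *
rel([*uncal(-78,1),.042],154.6)
```

```text
t 2.52 pos [0.5191 0.073  0.0489] rot [1.8000e+02 4.0000e-02 1.5455e+02] cal [-76.3   1.2] F [0.6 0.2 0.1]
units 0.043 -0.005 0.172 turn -0.005
```

Request:
drive_tool(
  moves=[0, 0, 0.1, 0, 0, 0, 0, 0.18, 0, 0, 0, 0, 0.24, 0, 0, 0, 0, 0.3, 0, 0, 0, 0, 0.36, 0, 0],
)

```text
time_s: 3.15
tool_pos: [0.5194, 0.0735, 0.0351]
tool_rot: [-180.0, 0.1, 154.6]
force: [-2.0, -1.4, 10.0]
grip_width: 0.0006
grasp_force: 5.2
```

Run:
```python
from h import *
rel([*uncal(-76,1),.031],154.6)
```

```text
t 3.15 pos [0.5194 0.0735 0.0351] rot [-1.7999e+02  1.0000e-01  1.5464e+02] cal [-76.2   1.8] F [-2.  -1.4 10. ]
units -0.004 -0.021 0.102 turn 0.004
```

Request:
drive_tool(
  moves=[0, -0.01, 0.05, 0, 0, 0, -0.01, 0.1, 0, 0, 0, -0.01, 0.14, 0, 0, 0, -0.01, 0.18, 0, 0, 0, -0.01, 0.18, 0, 0],
)

```text
time_s: 3.78
tool_pos: [0.5213, 0.0741, 0.0311]
tool_rot: [179.9, 0.3, 154.6]
force: [-6.6, -1.2, 29.0]
grip_width: -0.0
grasp_force: 14.4
```

Request:
drive_tool(
  moves=[-0.07, 0, 0, 0, 0, -0.15, 0, 0, 0, 0, -0.25, 0, 0, 0, 0, -0.35, 0, 0, 0, 0, -0.45, 0, 0, 0, 0],
)

```text
time_s: 4.4
tool_pos: [0.5364, 0.0672, 0.0312]
tool_rot: [180.0, 0.2, 154.7]
force: [-9.8, 1.3, 30.5]
grip_width: 0.0004
grasp_force: 15.5
```

Run:
```python
from h import *
rel([*uncal(-58,1),.031],154.6)
```

```text
t 4.4 pos [0.5364 0.0672 0.0312] rot [1.7997e+02 1.6000e-01 1.5469e+02] cal [-58.1   3.4] F [-9.8  1.3 30.5]
units -0.003 -0.06 0.005 turn 0.009
```

Request:
drive_tool(
  moves=[-0.12, -0.01, 0, 0, 0, -0.24, -0.02, 0, 0, 0, -0.36, -0.03, 0, 0, 0, -0.48, -0.04, 0, 0, 0, -0.6, -0.05, 0, 0, 0],
)

```text
time_s: 5.03
tool_pos: [0.5584, 0.0565, 0.0313]
tool_rot: [179.8, 0.2, 154.7]
force: [-5.4, 3.8, 26.2]
grip_width: 0.0007
grasp_force: 12.8
```

Run:
```python
from h import *
rel([*uncal(-34,1),.031],154.6)
o=env.get_obs();im,d=env.read_camera('wrist');save(im[80:260,150:370].repeat(3,0).repeat(3,1),'w2.png')
```

```text
t 5.03 pos [0.5584 0.0565 0.0313] rot [179.77   0.25 154.72] cal [-33.7   3.2] F [-5.4  3.8 26.2]
units 0.008 -0.054 0.007 turn 0.012
```

View pics/w2.png

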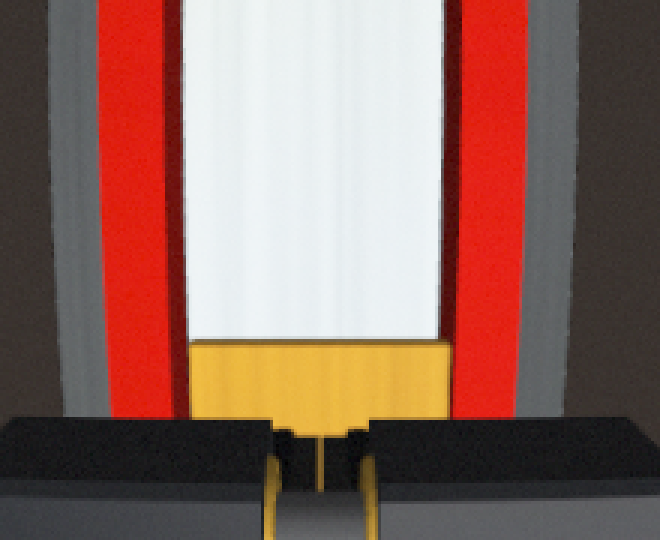

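The pad is down in the channel, slightly toward the +y rail. Its tail edge is at crop row 341, with edges at columns 190 and 450.

Request:
drive_tool(
  moves=[-0.12, -0.02, 0, 0, 0, -0.24, -0.04, 0, 0, 0, -0.36, -0.05, 0, 0, 0, -0.48, -0.06, 0, 0, 0, -0.6, -0.06, 0, 0, 0],
)

```text
time_s: 5.7
tool_pos: [0.5775, 0.0452, 0.0313]
tool_rot: [179.8, 0.1, 154.8]
force: [-8.2, 4.5, 27.8]
grip_width: 0.0005
grasp_force: 13.6
```

Run:
```python
from h import *
rel([*uncal(-10,1),.031],154.6)
o=env.get_obs();im,d=env.read_camera('wrist');g=im[80:260,150:370]
h=cv2.cvtColor(im,cv2.COLOR_RGB2HSV);m=(h[...,0]>15)&(h[...,0]<35)&(h[...,1]>130)
for u in(230,245,270,285):
    v=np.nonzero(m[120:225,u])[0]
    if len(v): p=wpt(o,u,v[0]+120-.5,.031);print(u,v[0]+120,'tail',cal(p).round(1),'pad origin',(cal(p)[0]+60).round(1))
```

```text
t 5.7 pos [0.5775 0.0452 0.0313] rot [1.7979e+02 8.0000e-02 1.5477e+02] cal [-11.6   1.2] F [-8.2  4.5 27.8]
units -0.039 -0.006 0.006 turn 0.017
230 194 tail [-38.  -14.4] pad origin 22.0
245 193 tail [-38.6  -5.9] pad origin 21.4
270 193 tail [-38.7   8.2] pad origin 21.3
285 193 tail [-38.7  16.7] pad origin 21.3
```

Request:
drive_tool(
  moves=[-0.1, 0, 0, 0, 0, -0.2, 0, 0, 0, 0, -0.28, 0, 0, 0, 0, -0.35, 0, 0, 0, 0, -0.4, 0, 0, 0, 0],
)

```text
time_s: 6.38
tool_pos: [0.5893, 0.0395, 0.0312]
tool_rot: [179.9, -0.2, 154.8]
force: [-18.4, 5.4, 34.3]
grip_width: 0.0003
grasp_force: 19.0
```

```bash
cat > t.py <<'E'
from h import *
rel([*uncal(-7,1),.031],154.6)
o=env.get_obs();im,d=env.read_camera('wrist')
print('Fx cal',o['force'][:2]@ex)
h=cv2.cvtColor(im,cv2.COLOR_RGB2HSV);m=(h[...,0]>15)&(h[...,0]<35)&(h[...,1]>130)
for u in(230,245,270,285):
    v=np.nonzero(m[120:225,u])[0]
    if len(v): p=wpt(o,u,v[0]+120-.5,.031);print(u,v[0]+120,'pad origin',(cal(p)[0]+60).round(1))
E
python3 t.py
```

```text
t 6.38 pos [0.5893 0.0395 0.0312] rot [179.9   -0.23 154.8 ] cal [1.5 1. ] F [-18.4   5.4  34.3]
units 0.213 -0.0 0.006 turn 0.02
Fx cal -18.89643264709903
230 188 pad origin 31.6
245 188 pad origin 31.6
270 188 pad origin 31.6
285 188 pad origin 31.5
```

Request:
drive_tool(
  moves=[-0.05, 0, 0, 0, 0, -0.1, 0, 0, 0, 0, -0.15, 0, 0, 0, 0, -0.15, 0, 0, 0, 0],
)

```text
time_s: 6.92
tool_pos: [0.5895, 0.0394, 0.0312]
tool_rot: [-179.9, -0.8, 154.9]
force: [-28.2, 8.5, 44.3]
grip_width: 0.0009
grasp_force: 25.8
```

```bash
python3 t.py
python3 - <<'E'
from h import *
im,d=env.read_camera('top');save(cv2.resize(im[125:255,215:335],None,fx=4.6,fy=4.6,interpolation=cv2.INTER_CUBIC),'crop2.png')
E
```

```text
t 6.92 pos [0.5895 0.0394 0.0312] rot [-179.88   -0.79  154.9 ] cal [1.8 1.1] F [-28.2   8.5  44.3]
units 0.219 -0.001 0.005 turn 0.03
Fx cal -29.16853358115371
230 188 pad origin 31.9
245 188 pad origin 31.9
270 188 pad origin 31.8
285 188 pad origin 31.8
```

View pics/crop2.png

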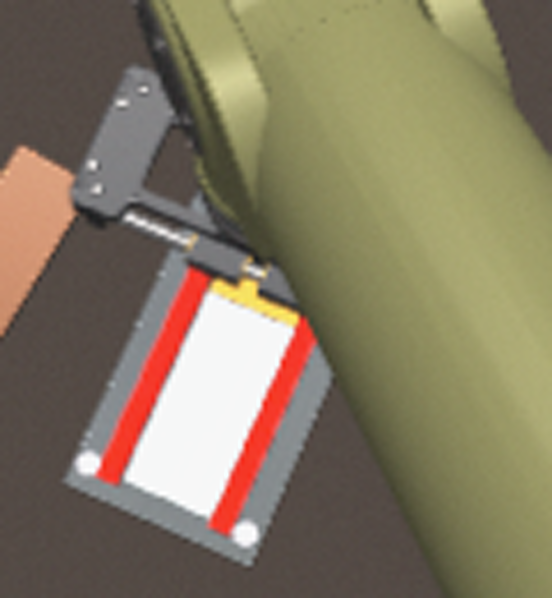

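The pad has stopped moving: the forward force rose to 29 N with no further travel, and the measured origin of about 31 mm matches home within calibration. I'll ease the push, keep a little forward bias, and lift straight up.

Request:
drive_tool(
  moves=[0.1, 0, 0, 0, 0, 0.2, 0, -0.05, 0, 0, 0.25, 0, -0.15, 0, 0, 0.3, 0, -0.25, 0, 0, 0.3, 0, -0.35, 0, 0],
)

```text
time_s: 7.65
tool_pos: [0.5845, 0.0361, 0.0401]
tool_rot: [-179.9, -0.1, 154.6]
force: [0.0, 0.5, -0.0]
grip_width: 0.0004
grasp_force: 0.0
```

```bash
python3 t.py
```

```text
t 7.65 pos [0.5845 0.0361 0.0401] rot [-1.7994e+02 -6.0000e-02  1.5462e+02] cal [-1.3 -4. ] F [ 0.   0.5 -0. ]
units 0.142 0.125 0.229 turn 0.002
Fx cal -0.18224880348223774
230 191 pad origin 32.5
245 191 pad origin 32.5
270 191 pad origin 32.4
285 191 pad origin 32.4
```

Request:
drive_tool(
  moves=[0, 0, -0.8, 0, 0, 0, 0, -2, 0, 0, 0, 0, -3, 0, 0, 1.4, 0, -3.5, 0, 0, 2.8, 0, -4, 0, 0],
)

```text
time_s: 8.32
tool_pos: [0.483, 0.0851, 0.2009]
tool_rot: [180.0, -0.1, 154.6]
force: [0.4, 0.5, 0.4]
grip_width: 0.0004
grasp_force: 0.0
```

Request:
drive_tool(
  moves=[1.2, -1, 0, 0, 0, 1.5, -2.2, 0, 0, 0, 1.5, -3.6, 0, 0, 0, 1.5, -5, 0, 0, 0, 1.5, -6.4, 0, 0, 0],
)

```text
time_s: 8.95
tool_pos: [0.335, -0.1128, 0.1978]
tool_rot: [180.0, -0.6, 155.3]
force: [0.4, -1.2, 0.2]
grip_width: 0.0003
grasp_force: 0.0
```

Run:
```python
from h import *
rel([*uncal(-7,1),.2],154.6)
im,d=env.read_camera('top');save(cv2.resize(im[125:255,215:335],None,fx=4.6,fy=4.6,interpolation=cv2.INTER_CUBIC),'crop3.png')
```

```text
t 8.95 pos [ 0.335  -0.1128  0.1978] rot [179.97  -0.57 155.31] cal [-162.8 -245.6] F [ 0.4 -1.2  0.2]
units -3.972 6.115 -0.055 turn 0.071
```

View pics/crop3.png

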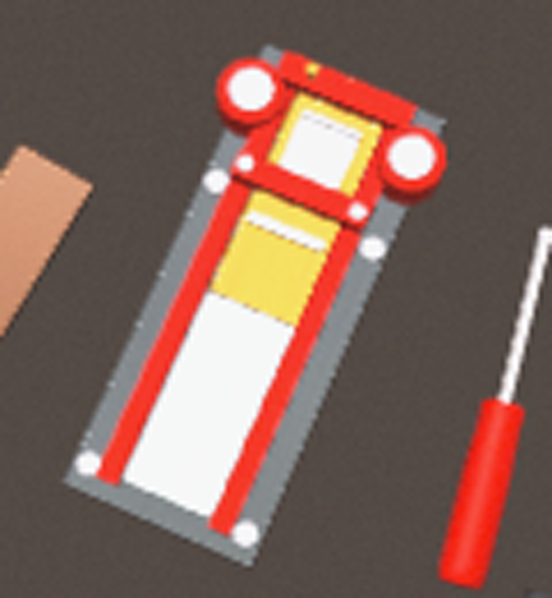

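The pad is under the bridge and leaf spring with its nose at the stop, around (300,95)-(383,125). The tail edge runs (210,293)-(294,325). A quick number check before I hand in.

Run:
```python
from h import *
f=lambda x,y,z:cal(onplane('top',215+(x+.5)/4.6-.5,125+(y+.5)/4.6-.5,z)).round(1)
print('tail',f(210,293,.0355),f(294,325,.0355),'(home -30)');print('rib mid',f(285,232,.0405),'(home 15)')
print('nose',f(300,95,.0355),f(383,125,.0355));print('bridge mid front edge',f(296,200,.051))
print('rear bed/rail end',f(100,480,.034),f(222,530,.034),'(true -140)')
```

```text
tail [-31.   22.4] [-28.7 -25.5] (home -30)
rib mid [14.7 -1.2] (home 15)
nose [89.2 22.4] [ 91.9 -25.6]
bridge mid front edge [30.8 -0.2]
rear bed/rail end [-145.3   34.6] [-143.   -34.6] (true -140)
```

Tail and nose average out at -29.9 and 90.5, and the rib is at 14.7, so the pad is fully home.

```bash
python3 -c "
from cell import env
print(env.sign_off())"
```

```text
the job is handed in; nothing more can be done
None
```

The brake pad is fully home against the end stop, under the bridge and drag spring, with the arm clear, nothing else on the bench touched, and the job handed in after about 9 s of robot time.

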